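Switch on the tea warmer under the teapot

TASK

Set the tea warmer to heat the teapot: with the fingertips, press the orange unlock key gently all the way down and keep it down for about two seconds, let it come up, then gently press all the way down the white key that belongs to the heating zone on which the blue teapot stands. Leave the blue key and the other two white keys unpressed, do not move or lift the teapot, cups, saucers or caddy, and finally draw back so that all keys are up.

Things in the scene. Friction and masses are not known exactly. Their poses are not given: they have to be found in the camera images.
- warmer: fixed black-glass warming plate on the counter, 340 mm (its x) by 560 mm (its y), top 45 mm above the counter; origin at the counter under its centre. The five keys stand in one row along its -x edge (towards the robot), 125 mm from the centre line, 85 mm apart; three heating zones lie behind the row.
- key_unlock_top (a point): ORANGE unlock key: round push key, 32 mm across, in a dark steel collar 48 mm across; this point is the centre of its flat top when not pressed, 65 mm above the counter (20 mm above the glass top); it moves down with the key. It stands in the second or the fourth place of the row (between two white keys); the blue key has the other place.
- key_timer_top (a point): BLUE timer key (leave alone): round push key, 32 mm across, in a dark steel collar 48 mm across; this point is the centre of its flat top when not pressed, 65 mm above the counter (20 mm above the glass top); it moves down with the key. Second or fourth place of the row.
- key_left_top (a point): WHITE key at the left (+y) end of the row, joined by a pale line to the zone behind it, zone_left: round push key, 32 mm across, in a dark steel collar 48 mm across; this point is the centre of its flat top when not pressed, 65 mm above the counter (20 mm above the glass top); it moves down with the key. 
- key_mid_top (a point): WHITE key at the middle of the row, joined by a pale line to the zone behind it, zone_mid: round push key, 32 mm across, in a dark steel collar 48 mm across; this point is the centre of its flat top when not pressed, 65 mm above the counter (20 mm above the glass top); it moves down with the key. 
- key_right_top (a point): WHITE key at the right (-y) end of the row, joined by a pale line to the zone behind it, zone_right: round push key, 32 mm across, in a dark steel collar 48 mm across; this point is the centre of its flat top when not pressed, 65 mm above the counter (20 mm above the glass top); it moves down with the key. 
- zone_left (a point): centre of the left heating zone, on the glass, 45 mm above the counter: a pale ring 148 mm across, 175 mm behind (warmer's +x) its white key
- zone_mid (a point): centre of the mid heating zone, on the glass, 45 mm above the counter: a pale ring 148 mm across, 175 mm behind (warmer's +x) its white key
- zone_right (a point): centre of the right heating zone, on the glass, 45 mm above the counter: a pale ring 148 mm across, 175 mm behind (warmer's +x) its white key
- key_unlock (a joint): travel of the orange unlock key: 0 untouched, 0.008 m fully down; the key goes straight down; a spring resists with 1.5 N at first, 5 N fully down, and brings it back up.
- key_timer (a joint): travel of the blue timer key: 0 untouched, 0.008 m fully down; the key goes straight down; a spring resists with 1.5 N at first, 5 N fully down, and brings it back up.
- key_left (a joint): travel of the left white key: 0 untouched, 0.008 m fully down; the key goes straight down; a spring resists with 1.5 N at first, 5 N fully down, and brings it back up.
- key_mid (a joint): travel of the middle white key: 0 untouched, 0.008 m fully down; the key goes straight down; a spring resists with 1.5 N at first, 5 N fully down, and brings it back up.
- key_right (a joint): travel of the right white key: 0 untouched, 0.008 m fully down; the key goes straight down; a spring resists with 1.5 N at first, 5 N fully down, and brings it back up.
- teapot: loose blue ceramic teapot, body 104 mm across, spout reaching 85 mm from the centre along its x, dark arched carrying handle on top along its y, 136 mm high; stands within 15 mm of the centre of one of the three zones, any of them; origin under its centre
- cup_covered: loose lidded tea cup, 82 mm across and 69 mm high, pale blue-grey with a white paper lid; origin under its centre. Stands on another zone.
- saucers: loose stack of four red-brown lacquer saucers, one piece, 100 mm across and 38 mm high; stands on the remaining zone; origin under its centre
- cup_a: loose lidded tea cup, 82 mm across and 69 mm high, pale blue-grey with a white paper lid; origin under its centre. On the counter left of the plate.
- cup_b: loose lidded tea cup, 82 mm across and 69 mm high, pale blue-grey with a white paper lid; origin under its centre. On the counter left of the plate.
- cup_c: loose lidded tea cup, 82 mm across and 69 mm high, pale blue-grey with a white paper lid; origin under its centre. On the counter right of the plate.
- caddy: loose round wooden tea caddy, 74 mm across, 108 mm high, on the counter right of the plate; origin under its centre
Mind the look-alikes: they are no part of the job. Of the things that look like the teapot, the middle-sized one is meant. What is shaped like the cup_c but purple or red is not meant.

How it is judged:
On the way, in this order (a step that is already met when the one before it is completed fails the run):
1. the orange unlock key is held down (more than 5 of its 8 mm) for 1.5 s, with every white key up (value of joint key_unlock above 0.005 m and value of joint each of key_left, key_mid, key_right below 0.002 m), for 1.5 s.
2. the orange key is up again (value of joint key_unlock below 0.001 m), for 0.05 s.
3. the white key of the teapot's zone is down (more than 5 of its 8 mm), with the orange key up (value of joint key_unlock below 0.002 m and ((horizontal distance between teapot and zone_left below 0.06 m and value of joint key_left above 0.005 m) or (horizontal distance between teapot and zone_mid below 0.06 m and value of joint key_mid above 0.005 m) or (horizontal distance between teapot and zone_right below 0.06 m and value of joint key_right above 0.005 m))), for 0.1 s.
At the end, for the whole second after the job is handed in: All five keys are up again (within 1 mm); teapot, cups, saucers and caddy stand upright, at rest, within 10 mm of where they were, the teapot on its zone (value of joint each of key_unlock, key_timer, key_left, key_mid, key_right below 0.001 m and distance of each of teapot, cup_covered, saucers, cup_a, cup_b, cup_c, caddy from where it was at the start of the episode below 0.01 m and angle between each of teapot, cup_covered, saucers, cup_a, cup_b, cup_c, caddy's own z axis and vertical below 0.1 rad and linear speed of each of teapot, cup_covered, saucers, cup_a, cup_b, cup_c, caddy below 0.02 m/s and (horizontal distance between teapot and zone_left below 0.06 m or horizontal distance between teapot and zone_mid below 0.06 m or horizontal distance between teapot and zone_right below 0.06 m)); the robot touches nothing.
It fails at once if the blue key, or a white key of a zone without the teapot, is pressed more than 2 mm (value of joint key_timer above 0.002 m or (value of joint key_left above 0.002 m and not (horizontal distance between teapot and zone_left below 0.06 m)) or (value of joint key_mid above 0.002 m and not (horizontal distance between teapot and zone_mid below 0.06 m)) or (value of joint key_right above 0.002 m and not (horizontal distance between teapot and zone_right below 0.06 m))).
It fails at once if a key is pushed harder than 25 N (contact force between any of the arm, the fingers and key_unlock above 25 N or contact force between any of the arm, the fingers and key_timer above 25 N or contact force between any of the arm, the fingers and key_left above 25 N or contact force between any of the arm, the fingers and key_mid above 25 N or contact force between any of the arm, the fingers and key_right above 25 N).
It fails at once if the teapot, a cup, the saucers or the caddy is moved or lifted more than 15 mm, or tipped (distance of any of teapot, cup_covered, saucers, cup_a, cup_b, cup_c, caddy from where it was at the start of the episode above 0.015 m or angle between any of teapot, cup_covered, saucers, cup_a, cup_b, cup_c, caddy's own z axis and vertical above 0.25 rad).
It also fails if it takes over 48 s, if anything falls off the work surface, if the arm or the gripper's body presses on something with over 40 N, if the wrist force passes 120 N, or if a joint passes its speed limit or range.

ROBOT

A 6-joint arm with a two-finger parallel gripper is mounted at the origin on the work surface. World frame = base frame: x ahead of the robot, y to its left, z up, the work surface at z = 0. Lengths are in m, angles in rad, forces in N, time in s.
With the tool pointing down it reaches from about 0.375 to 0.925 m from the base axis. Payload 5.7 kg.
Tool frame: the origin (TCP) lies at the very end of the fingers, on their centre line; the grasp point (between the pads) lies 19 mm behind it (ctrl.hold_point_z is the distance from the TCP to the grasp point, in m); x points along the fingers, y is the direction in which the jaws open and shut, and the axes are right-handed (so a half turn about x gives the same grasp; the last joint's range is limited). The gripper opens to 85 mm and grips with 20 to 120 N. Pads are 22 mm wide; open, the fingers measure 114 mm over their backs; the gripper's body (76 mm by 85 mm) begins 54 mm behind the grasp point. The pads swing forward as they close: fully open they stand 13 mm farther back than shut.
Start: joints at [1.146, 0.359, 1.51, -0, 1.272, -0.115], TCP at [0.183, 0.571, 0.231] pointing down, gripper open.
Joint ranges: [-2.97, 2.97], [-1.01, 2.36], [0.21, 2.38], [-0.96, 4.11], [0.2, 2.71], [-2.98, 2.98]. Speed limits (rad/s): [2.39, 2.39, 3.14, 3.14, 3.14, 3.14].

INTERFACE

Orientations are given as a unit quaternion [w, x, y, z].
In Python, from station import ctrl gives the robot as it stands. The module is installed in compiled form; this text tells all that it offers.
- The arm moves only by the tool servo_tool, never from a script. Its argument "series" is a list of rows, each a list of 6 numbers: the shift along the tool's x, y, z in mm, then the turn, a rotation vector about the tool's x, y, z in rad. A call has 1 to 5 rows; each row is the pose to reach, as a shift and turn from the pose commanded when the call began, along the tool's axes at that moment; what a row does not reach only later rows make up. A row lasts 1/8 s, in which the tool goes at most 62.5 mm and 10.7 degrees, less where a joint would pass 70% of its speed; a pose out of reach is approached as far as the arm can. A call with a gripper value outside its range is refused whole. "fingers" is the finger opening in mm, from 0 to 85.4, set as the call begins (left out, the last holds). The fingers move at their own pace and stop on an object; "grip_force" is the grip in N (left out, the last holds). Time passes only in rows, so rows that repeat a pose let the fingers close. It gives the time, the measured TCP pose, the force and the opening at its end, in the units of the state.
- ctrl.sense(): the state, without advancing time (a new reading comes with each control period).
- ctrl.get_image(name): name is "scene" or "top" or "wrist"; returns a dict with "img" (420x560x3 uint8, red, green, blue), "z_map" (420x560 float32, m along the optical axis (not along the pixel's ray), 0 where there is no reading), "fx", "fy", "cx", "cy" (pixels), "R" (3x3) and "t" (3): a world point X has camera coordinates R X + t. Camera axes: x right, y down, z forward; pixel columns grow to the right and rows downward; lengths in m; the calibration is good to about 2 mm. A picture is of the moment at which its call begins.
- ctrl.close_job(): hands the job in, once; it reports no verdict.
The state is a dict: "time_s": time; "joint_pos": joint angles; "joint_vel": joint speeds; "joint_torque": joint torques, N m; "ee_pos": TCP position; "ee_rot": TCP orientation; "ft_force": force on the tool from outside, world axes, zero at the start; "ft_torque": the same for the moment, N m; "finger_gap": finger opening in m.
Only numpy, scipy, OpenCV 4.12 (cv2) and the standard library are available. Lean on these libraries where they do the work, as an engineer would, in place of code of your own. Each camera call takes 0.05 s, during which the arm holds its last target.

## Working session

There is one attempt and no reset: what is moved stays moved. The work goes in short steps, Python scripts to look and compute and a tool call to move; the robot and the scene stay as the last step left them, time stands still between calls to the robot, and variables do not carry over. Pictures are saved under pics/ and viewed, and the job is handed in when it is done.

Besides the shell and the picture viewer there is one more tool, called after ">>>" by a JSON object that holds its "method" and its "body". servo_tool: Moves the arm, as the interface text tells. Its arguments: {"type":"object","properties":{"series":{"type":"array"},"fingers":{"type":"number"},"grip_force":{"type":"number"}},"required":["series"]}

```bash
mkdir -p pics; cat > h.py <<'E'
from station import ctrl
import cv2, numpy as np
def grab(n,f):
    d=ctrl.get_image(n); np.savez(''+f+'.npz',**d)
    cv2.imwrite('pics/'+f+'.png',cv2.cvtColor(d['img'],cv2.COLOR_RGB2BGR)); return d
def pts(d):
    z=d['z_map']; v,u=np.mgrid[:z.shape[0],:z.shape[1]]
    c=np.stack([(u-d['cx'])/d['fx']*z,(v-d['cy'])/d['fy']*z,z],-1)
    return (c-d['t'])@d['R']
E
python3 - <<'E'
from h import *
grab('top','top1'); grab('scene','scene1')
s=ctrl.sense(); print(s)
E
```

```text
{'time_s': 0.1, 'joint_pos': array([ 1.14591423e+00,  3.59445145e-01,  1.51129297e+00, -4.20167497e-06,
        1.27249235e+00, -1.15110153e-01]), 'joint_vel': array([ 0.00178123, -0.00305975, -0.0054638 ,  0.00076587,  0.00073175,
       -0.00222801]), 'joint_torque': array([-3.19246392e-04, -5.28649914e+01, -2.79352140e+01, -2.68631238e-04,
        4.90822335e-03,  3.49442382e-05]), 'ee_pos': array([0.18267463, 0.57089621, 0.23054227]), 'ee_rot': array([ 0.69848885,  0.10852463,  0.69879501, -0.10964154]), 'ft_force': array([0.11575509, 0.00232775, 0.05217514]), 'ft_torque': array([-0.01981533,  0.03313015, -0.01697716]), 'finger_gap': 0.08528882733659905}
```

View pics/top1.png

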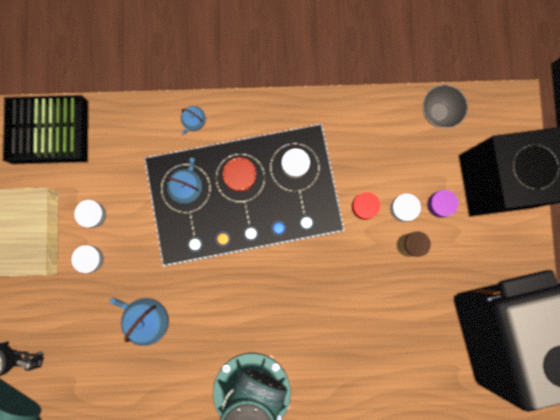

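View pics/scene1.png

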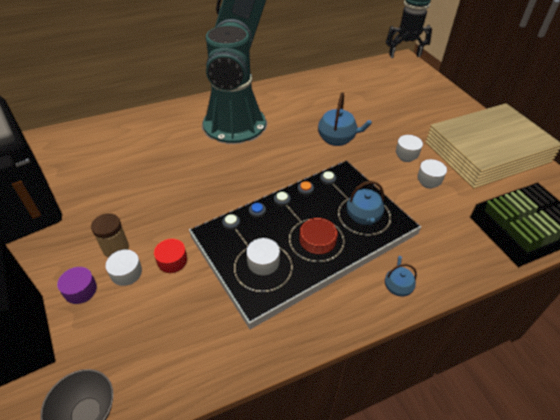

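Three blue teapots appear in the top view: large (145,322) and small (193,117) on the counter, and a middle-sized one at (185,183) on the left zone, which fits. The orange key is at (222,239), the left white key at (195,244) and the blue key at (278,228). I'll enlarge a crop to confirm and measure the keys.

```bash
python3 - <<'E'
from h import *
d=dict(np.load('top1.npz')); P=pts(d)
c=d['img'][90:350,100:360]; cv2.imwrite('pics/crop1.png',cv2.cvtColor(cv2.resize(c,(600,600),interpolation=cv2.INTER_CUBIC),cv2.COLOR_RGB2BGR))
hsv=cv2.cvtColor(d['img'],cv2.COLOR_RGB2HSV)
def back(u,v,z):
    r=d['R'].T@np.array([(u-d['cx'])/d['fx'],(v-d['cy'])/d['fy'],1]); o=-d['R'].T@d['t']
    return o+r*(z-o[2])/r[2]
C=[]
for u,v,n in [(195,244,'L'),(222,239,'2'),(251,233,'M'),(278,228,'4'),(306,222,'R')]:
    m=np.zeros(hsv.shape[:2]); m[v-9:v+10,u-9:u+10]=1
    w=m*np.clip(hsv[...,2].astype(float)-110,0,None)
    vv,uu=np.mgrid[:420,:560]
    cu,cv=(w*uu).sum()/w.sum(),(w*vv).sum()/w.sum()
    p=back(cu,cv,.065); C.append(p); print(n,cu.round(1),cv.round(1),p.round(4),hsv[v,u],P[v,u].round(3))
C=np.array(C)
k=np.arange(-2,3); b=(k[:,None]*C).sum(0)/10; m=C.mean(0); print('pitch',np.linalg.norm(b),'dir',b/np.linalg.norm(b),'mid',m,'yaw',np.arctan2(b[0],-b[1]))
yh=-b[:2]/np.linalg.norm(b[:2]); 
for i in k: print(i,(m[:2]-i*.085*yh).round(4), 'res',(C[i+2,:2]-(m[:2]-i*.085*yh)).round(4))
print('teapots',P[183,185],P[322,145],P[117,193])
E
```

```text
L 194.6 244.0 [0.4471 0.155  0.065 ] [ 90   1 254] [0.447 0.153 0.069]
2 222.6 238.5 [0.4609 0.0712 0.065 ] [ 25 153 253] [0.46  0.073 0.064]
M 250.5 233.1 [ 0.4747 -0.0125  0.065 ] [  0   0 254] [ 0.475 -0.014  0.065]
4 278.4 227.7 [ 0.4884 -0.0963  0.065 ] [103 124 254] [ 0.488 -0.095  0.065]
R 306.2 222.2 [ 0.5024 -0.18    0.065 ] [  0   0 254] [ 0.503 -0.18   0.063]
pitch 0.08485993531587362 dir [ 0.16270843 -0.98667419  0.        ] mid [ 0.47469203 -0.01252809  0.065     ] yaw 0.16343504561929556
-2 [0.447  0.1552] res [ 0.0001 -0.0002]
-1 [0.4609 0.0713] res [ 0.     -0.0002]
0 [ 0.4747 -0.0125] res [-0. -0.]
1 [ 0.4885 -0.0964] res [-0.0001  0.0001]
2 [ 0.5024 -0.1803] res [0.0001 0.0003]
teapots [0.61373641 0.1634964  0.17286862] [0.2261798  0.29602566 0.09533946] [0.8389704  0.15606743 0.05278635]
```

View pics/crop1.png

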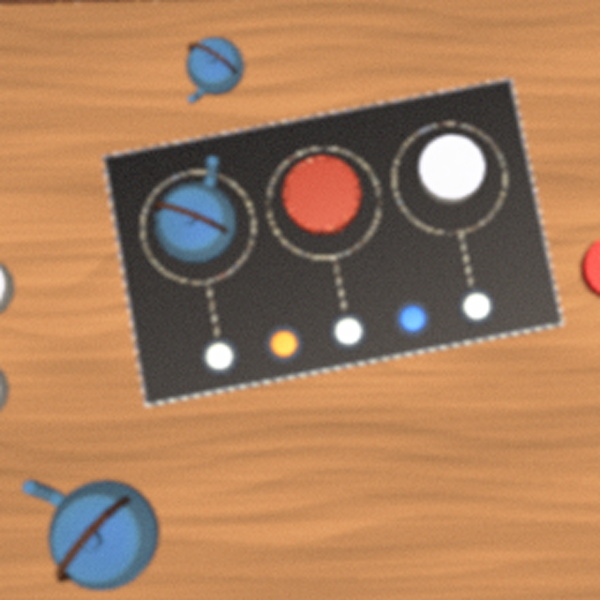

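The crop confirms it: the middle-sized teapot stands on the left zone, whose pale line leads to the left white key, and the orange key is next to that one. Next I work out the shifts in tool axes.

```bash
cat >> h.py <<'E'
from scipy.spatial.transform import Rotation as Ro
def to(*X):
    s=ctrl.sense(); w,x,y,z=s['ee_rot']; R=Ro.from_quat([x,y,z,w]).as_matrix()
    print(s['time_s'],s['ee_pos'].round(4),s['ft_force'].round(2),'\n',R.round(3))
    for p in X: print(p,((np.array(p)-s['ee_pos'])@R*1000).round(1))
E
python3 - <<'E'
from h import *
to((.4609,.0713,.2305),(.35,.4,.2305),(.447,.1552,.2305))
E
```

```text
0.1 [0.1827 0.5709 0.2305] [0.12 0.   0.05] 
 [[-0.001  0.305  0.952]
 [-0.001  0.952 -0.305]
 [-1.    -0.002 -0.   ]]
(0.4609, 0.0713, 0.2305) [   0.6 -391.   417.3]
(0.35, 0.4, 0.2305) [ 2.000e-01 -1.118e+02  2.115e+02]
(0.447, 0.1552, 0.2305) [   0.5 -315.3  378.5]
```

>>> {"method": "servo_tool", "body": {"series": [[0, -22, 42, 0, 0, 0], [0, -44, 84, 0, 0, 0], [0, -67, 127, 0, 0, 0], [0, -90, 169, 0, 0, 0], [0, -112, 211, 0, 0, 0]], "fingers": 0}}

```text
time_s: 0.72
ee_pos: [0.3504, 0.399, 0.231]
ee_rot: [0.699, 0.109, 0.699, -0.109]
ft_force: [0.4, 0.1, 0.2]
finger_gap: -0.0
```

>>> {"method": "servo_tool", "body": {"series": [[0, -40, 29, 0, 0, 0], [0, -80, 58, 0, 0, 0], [0, -120, 88, 0, 0, 0], [0, -160, 118, 0, 0, 0], [0, -200, 147, 0, 0, 0]]}}

```text
time_s: 1.35
ee_pos: [0.4289, 0.1635, 0.2312]
ee_rot: [0.699, 0.109, 0.699, -0.109]
ft_force: [1.3, 0.7, 0.1]
finger_gap: -0.0
```

>>> {"method": "servo_tool", "body": {"series": [[20, -30, 22, 0, 0, 0], [40, -60, 44, 0, 0, 0], [60, -79, 59, 0, 0, 0], [80, -79, 59, 0, 0, 0], [90, -79, 59, 0, 0, 0]]}}

```text
time_s: 1.98
ee_pos: [0.46, 0.0716, 0.1402]
ee_rot: [0.698, 0.109, 0.699, -0.11]
ft_force: [-0.6, -0.6, 0.7]
finger_gap: -0.0003
```

```bash
python3 - <<'E'
from h import *
to((.4609,.0713,.080),(.4609,.0713,.065))
print(ctrl.sense()['finger_gap'])
grab('wrist','w1');grab('top','top2')
E
```

```text
1.975 [0.46   0.0716 0.1402] [-0.6  -0.58  0.65] 
 [[-0.002  0.306  0.952]
 [-0.     0.952 -0.306]
 [-1.    -0.001 -0.002]]
(0.4609, 0.0713, 0.08) [60.2  0.1  1.1]
(0.4609, 0.0713, 0.065) [75.2  0.1  1.1]
-0.000312405771946383
```

View pics/w1.png

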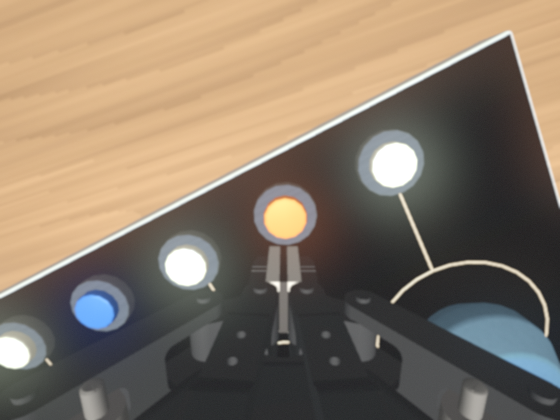

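View pics/top2.png

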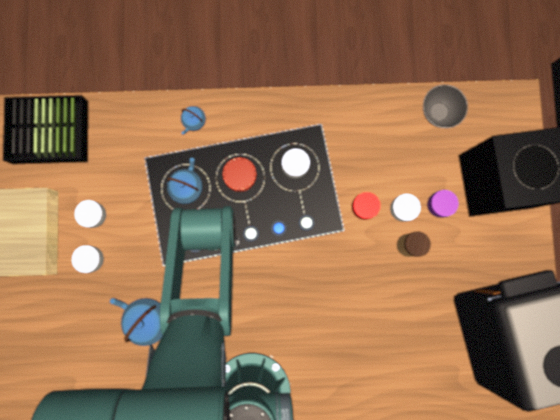

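The wrist view shows the closed fingertips at (283,250) next to the orange key at (285,217). I'll cross-check both key positions with the wrist camera.

```bash
python3 - <<'E'
from h import *
d=dict(np.load('w1.npz'))
for u,v in [(285,218),(394,165),(186,266)]:
    r=d['R'].T@np.array([(u-d['cx'])/d['fx'],(v-d['cy'])/d['fy'],1]); o=-d['R'].T@d['t']
    print((o+r*(.065-o[2])/r[2]).round(4))
E
```

```text
[0.4614 0.0727 0.065 ]
[0.4479 0.156  0.065 ]
[ 0.4748 -0.0102  0.065 ]
```

>>> {"method": "servo_tool", "body": {"series": [[15, 0, 1, 0, 0, 0], [30, 0, 1, 0, 0, 0], [45, 0, 1, 0, 0, 0], [55, 0, 1, 0, 0, 0], [60, 0, 1, 0, 0, 0]]}}

```text
time_s: 2.7
ee_pos: [0.4619, 0.0718, 0.0813]
ee_rot: [0.699, 0.109, 0.699, -0.109]
ft_force: [-0.5, 0.5, -0.2]
finger_gap: -0.0
```

>>> {"method": "servo_tool", "body": {"series": [[4, 0, 0, 0, 0, 0], [8, 0, 0, 0, 0, 0], [11, 0, 0, 0, 0, 0], [13, 0, 0, 0, 0, 0], [14, 0, 0, 0, 0, 0]]}}

```text
time_s: 3.32
ee_pos: [0.4618, 0.0716, 0.0672]
ee_rot: [0.699, 0.109, 0.699, -0.109]
ft_force: [-0.5, 0.2, -0.9]
finger_gap: -0.0001
```

>>> {"method": "servo_tool", "body": {"series": [[1, 0, 0, 0, 0, 0], [2, 0, 0, 0, 0, 0], [3, 0, 0, 0, 0, 0], [4, 0, 0, 0, 0, 0], [5, 0, 0, 0, 0, 0]]}}

```text
time_s: 3.95
ee_pos: [0.4619, 0.0716, 0.0624]
ee_rot: [0.699, 0.109, 0.699, -0.109]
ft_force: [-1.7, 0.2, 2.7]
finger_gap: -0.0002
```

>>> {"method": "servo_tool", "body": {"series": [[1, 0, 0, 0, 0, 0], [2, 0, 0, 0, 0, 0], [3, 0, 0, 0, 0, 0], [3.5, 0, 0, 0, 0, 0], [4, 0, 0, 0, 0, 0]]}}

```text
time_s: 4.58
ee_pos: [0.4619, 0.0716, 0.0583]
ee_rot: [0.699, 0.109, 0.699, -0.109]
ft_force: [-0.7, 0.3, 3.6]
finger_gap: 0.0
```

>>> {"method": "servo_tool", "body": {"series": [[0.5, 0, 0, 0, 0, 0], [1, 0, 0, 0, 0, 0], [1, 0, 0, 0, 0, 0]]}}

```text
time_s: 4.95
ee_pos: [0.4619, 0.0716, 0.0573]
ee_rot: [0.699, 0.109, 0.699, -0.109]
ft_force: [-0.1, -0.5, 5.2]
finger_gap: -0.0002
```

>>> {"method": "servo_tool", "body": {"series": [[0.5, 0, 0, 0, 0, 0], [0.5, 0, 0, 0, 0, 0], [0.5, 0, 0, 0, 0, 0], [0.5, 0, 0, 0, 0, 0], [0.5, 0, 0, 0, 0, 0]]}}

```text
time_s: 5.58
ee_pos: [0.4619, 0.0716, 0.0571]
ee_rot: [0.699, 0.109, 0.699, -0.109]
ft_force: [-1.3, 0.2, 8.0]
finger_gap: 0.0001
```

>>> {"method": "servo_tool", "body": {"series": [[0, 0, 0, 0, 0, 0], [0, 0, 0, 0, 0, 0], [0, 0, 0, 0, 0, 0], [0, 0, 0, 0, 0, 0], [0, 0, 0, 0, 0, 0]]}}

```text
time_s: 6.2
ee_pos: [0.4619, 0.0716, 0.0571]
ee_rot: [0.699, 0.109, 0.699, -0.109]
ft_force: [-1.3, 0.1, 7.4]
finger_gap: -0.0001
```

>>> {"method": "servo_tool", "body": {"series": [[0, 0, 0, 0, 0, 0], [0, 0, 0, 0, 0, 0], [0, 0, 0, 0, 0, 0], [0, 0, 0, 0, 0, 0], [0, 0, 0, 0, 0, 0]]}}

```text
time_s: 6.82
ee_pos: [0.4619, 0.0716, 0.0571]
ee_rot: [0.699, 0.109, 0.699, -0.109]
ft_force: [-0.8, -0.6, 7.9]
finger_gap: 0.0
```

```bash
python3 - <<'E'
from h import *
to((.447,.1552,.08))
grab('wrist','w2')
E
```

```text
6.825 [0.4619 0.0716 0.0571] [-0.75 -0.55  7.94] 
 [[ 0.     0.305  0.952]
 [-0.     0.952 -0.305]
 [-1.    -0.     0.   ]]
(0.447, 0.1552, 0.08) [-23.   75.1 -39.7]
```

View pics/w2.png

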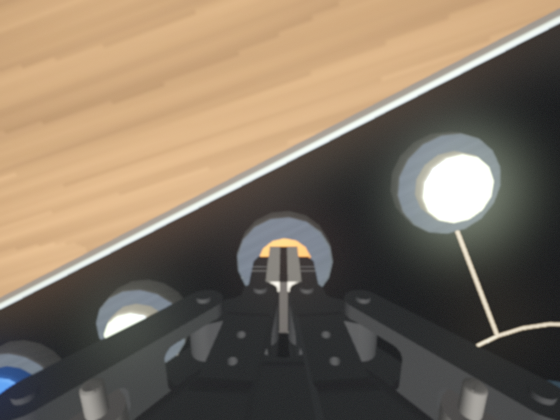

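The wrist view shows the fingertips on the orange key (285,250), sunk level with its collar. It is at its stop with about 8 N and has been held for over 2 s, so I release it and move above the left white key.

>>> {"method": "servo_tool", "body": {"series": [[-4, 0, 0, 0, 0, 0], [-10, 0, 0, 0, 0, 0], [-20, 0, 0, 0, 0, 0], [-35, 0, 0, 0, 0, 0], [-35, 0, 0, 0, 0, 0]]}}

```text
time_s: 7.5
ee_pos: [0.4626, 0.0716, 0.0929]
ee_rot: [0.699, 0.109, 0.698, -0.109]
ft_force: [0.4, 0.9, 0.1]
finger_gap: 0.0004
```

>>> {"method": "servo_tool", "body": {"series": [[0, 25, -13, 0, 0, 0], [0, 50, -26, 0, 0, 0], [0, 75, -39, 0, 0, 0], [0, 75, -39, 0, 0, 0], [0, 75, -39, 0, 0, 0]]}}

```text
time_s: 8.12
ee_pos: [0.4473, 0.1545, 0.0915]
ee_rot: [0.699, 0.109, 0.699, -0.109]
ft_force: [-1.0, 0.2, 0.2]
finger_gap: -0.0
```

```bash
python3 - <<'E'
from h import *
grab('wrist','w3')
to((.4473,.1555,.067))
E
```

```text
8.175 [0.4475 0.1543 0.0916] [ 0.82  0.06 -0.2 ] 
 [[-0.     0.305  0.952]
 [-0.     0.952 -0.305]
 [-1.    -0.001 -0.   ]]
(0.4473, 0.1555, 0.067) [24.6  1.1 -0.5]
```

View pics/w3.png

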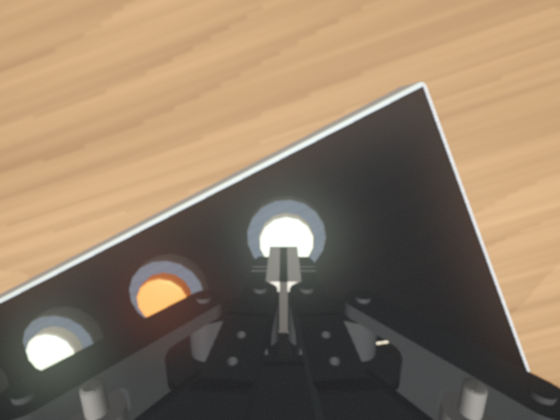

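The orange key (162,297) is up again, and the fingertips (285,252) are over the left white key (286,238). Now the second press.

>>> {"method": "servo_tool", "body": {"series": [[8, 1, 0, 0, 0, 0], [14, 1, 0, 0, 0, 0], [19, 1, 0, 0, 0, 0], [22, 1, 0, 0, 0, 0], [24, 1, 0, 0, 0, 0]]}}

```text
time_s: 8.8
ee_pos: [0.4478, 0.1558, 0.0675]
ee_rot: [0.699, 0.109, 0.699, -0.109]
ft_force: [-0.4, -0.6, -0.6]
finger_gap: -0.0002
```

>>> {"method": "servo_tool", "body": {"series": [[1, 0, 0, 0, 0, 0], [2, 0, 0, 0, 0, 0], [3, 0, 0, 0, 0, 0], [4, 0, 0, 0, 0, 0], [5, 0, 0, 0, 0, 0]]}}

```text
time_s: 9.43
ee_pos: [0.4479, 0.1559, 0.0629]
ee_rot: [0.699, 0.109, 0.699, -0.109]
ft_force: [-1.2, 0.3, 2.2]
finger_gap: -0.0001
```

>>> {"method": "servo_tool", "body": {"series": [[1, 0, 0, 0, 0, 0], [2, 0, 0, 0, 0, 0], [3, 0, 0, 0, 0, 0], [3.5, 0, 0, 0, 0, 0], [4, 0, 0, 0, 0, 0]]}}

```text
time_s: 10.05
ee_pos: [0.448, 0.1559, 0.0588]
ee_rot: [0.699, 0.109, 0.699, -0.109]
ft_force: [-0.5, -0.0, 3.3]
finger_gap: -0.0002
```

>>> {"method": "servo_tool", "body": {"series": [[0.5, 0, 0, 0, 0, 0], [1, 0, 0, 0, 0, 0], [1.5, 0, 0, 0, 0, 0], [2, 0, 0, 0, 0, 0], [2, 0, 0, 0, 0, 0]]}}

```text
time_s: 10.68
ee_pos: [0.448, 0.1559, 0.0571]
ee_rot: [0.699, 0.109, 0.699, -0.109]
ft_force: [-1.1, 0.4, 7.8]
finger_gap: -0.0002
```

>>> {"method": "servo_tool", "body": {"series": [[0, 0, 0, 0, 0, 0], [0, 0, 0, 0, 0, 0], [0, 0, 0, 0, 0, 0]]}}

```text
time_s: 11.05
ee_pos: [0.448, 0.1559, 0.0571]
ee_rot: [0.699, 0.109, 0.699, -0.109]
ft_force: [-1.0, 0.4, 8.2]
finger_gap: -0.0004
```

>>> {"method": "servo_tool", "body": {"series": [[-5, 0, 0, 0, 0, 0], [-15, 0, 0, 0, 0, 0], [-40, 0, 0, 0, 0, 0], [-75, 0, 0, 0, 0, 0], [-110, 0, 0, 0, 0, 0]]}}

```text
time_s: 11.68
ee_pos: [0.447, 0.1556, 0.1678]
ee_rot: [0.698, 0.109, 0.699, -0.109]
ft_force: [0.0, 0.1, -0.3]
finger_gap: -0.0002
```

>>> {"method": "servo_tool", "body": {"series": [[-20, 0, 0, 0, 0, 0], [-40, 0, 0, 0, 0, 0], [-60, 0, 0, 0, 0, 0], [-60, 0, 0, 0, 0, 0], [-60, 0, 0, 0, 0, 0]]}}

```text
time_s: 12.3
ee_pos: [0.4471, 0.1557, 0.2262]
ee_rot: [0.698, 0.109, 0.699, -0.109]
ft_force: [-0.0, -0.2, -0.4]
finger_gap: -0.0002
```

```bash
python3 - <<'E'
from h import *
grab('wrist','w4');d=grab('scene','scene2')
a=np.load('scene1.npz')['z_map'];
to()
P=pts(d)
for n,(u,v) in dict(L=(328,177),un=(305,187),M=(282,198),tim=(257,209),R=(231,220)).items():
    print(n,P[v-1:v+2,u-1:u+2,2].mean().round(4), pts(dict(np.load('scene1.npz')))[v-1:v+2,u-1:u+2,2].mean().round(4))
E
```

```text
12.4 [0.447  0.1557 0.2258] [-0.11 -1.06 -0.03] 
 [[-0.002  0.305  0.952]
 [-0.001  0.952 -0.305]
 [-1.    -0.001 -0.002]]
L 0.0647 0.0637
un 0.1657 0.0641
M 0.0633 0.0639
tim 0.0637 0.0627
R 0.1657 0.0644
```

View pics/scene2.png

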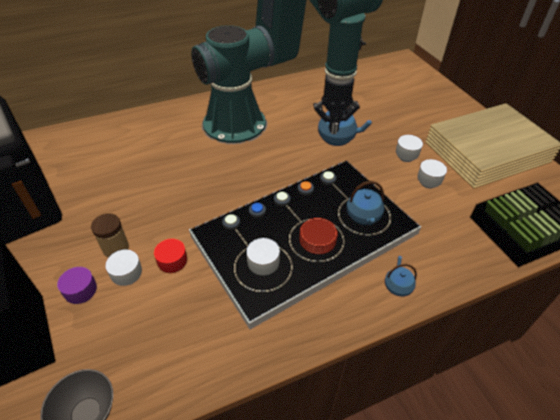

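The scene view shows all objects where they were and the gripper clear; it overlaps the large teapot only through perspective. Two of the depth averages look hit by dropouts, so I check medians before handing in.

```bash
python3 - <<'E'
from h import *
d=dict(np.load('scene2.npz')); P=pts(d); Q=pts(dict(np.load('scene1.npz')))
for n,(u,v) in dict(L=(328,177),un=(305,187),M=(282,198),tim=(257,209),R=(231,220),pot=(365,205),sau=(318,235),cup=(263,255),a=(408,147),b=(432,172),c=(124,265),cad=(107,227)).items():
    s=(slice(v-2,v+3),slice(u-2,u+3)); print(n,np.median(P[s].reshape(-1,3),0).round(3),np.median(Q[s].reshape(-1,3),0).round(3),(d['z_map'][s]==0).sum())
ctrl.close_job()
E
```

```text
L [0.459 0.149 0.064] [0.458 0.15  0.064] 0
un [0.471 0.065 0.064] [0.472 0.066 0.064] 1
M [ 0.485 -0.016  0.063] [ 0.487 -0.016  0.064] 0
tim [ 0.5   -0.099  0.063] [ 0.5   -0.099  0.063] 0
R [ 0.512 -0.181  0.065] [ 0.511 -0.181  0.064] 1
pot [0.644 0.161 0.115] [0.643 0.162 0.115] 0
sau [0.666 0.011 0.083] [0.665 0.011 0.083] 0
cup [ 0.693 -0.156  0.113] [ 0.693 -0.155  0.114] 0
a [0.437 0.456 0.069] [0.438 0.457 0.07 ] 0
b [0.566 0.456 0.069] [0.568 0.455 0.07 ] 0
c [ 0.554 -0.477  0.069] [ 0.555 -0.477  0.068] 0
cad [ 0.447 -0.494  0.107] [ 0.448 -0.494  0.107] 0
the job is handed in; nothing more can be done
```

I pressed both keys in order, and the job is handed in after about 12.4 s of the 48 s allowed; it reports no verdict.

- **Orange unlock key:** pressed to its stop with about 8 N and held down for a little over 2 s. It was seen up again before the next press.
- **White key:** the middle-sized blue teapot stands on the left zone, so I pressed the left white key to its stop, also with about 8 N, and released it. The gripper then drew back to about 0.23 m above the counter.

**Last checks:** depth readings put all five key tops at their unpressed height, and the teapot, cups, saucers and caddy within about 2 mm of where they started. The first averages for the orange and right white keys were wrong (0.166 m) because of a missing depth pixel at each; the median readings were normal. Nothing else failed or disagreed.

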